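# Post a spent-blade case through a self-closing flap

## Robot

A 6-joint arm with a two-finger parallel gripper is mounted at the origin on the work surface. World frame = base frame: x ahead of the robot, y to its left, z up, the work surface at z = 0. Lengths are in m, angles in rad, forces in N, time in s.
With the tool pointing down it reaches from about 0.4 to 0.825 m from the base axis. Payload 7 kg.
Tool frame: the origin (TCP) lies between the finger pads; the fingertips stand 22 mm ahead of it and the grasp point (between the pads) lies 3 mm ahead of it (manip.tcp_to_tips is the distance from the TCP to the fingertips, in m); x points along the fingers, z is the direction in which the jaws open and shut, and the axes are right-handed (so a half turn about x gives the same grasp; the last joint's range is limited). The gripper opens to 85 mm and grips with 20 to 120 N. Pads are 22 mm wide; open, the fingers measure 114 mm over their backs; the gripper's body (76 mm by 85 mm) begins 54 mm behind the grasp point. The pads swing forward as they close: fully open they stand 13 mm farther back than shut.
Start: joints at [-0.864, 0.359, 0.012, 0, -1.224, -0.288], TCP at [0.274, -0.617, 0.253] pointing down, gripper open.
Joint ranges: [-3.07, 3.07], [-1.43, 2.12], [-1.02, 1.25], [-3.03, 1.67], [-3.05, -0], [-3.03, 3.03]. Speed limits (rad/s): [2.39, 2.39, 3.01, 3.14, 3.14, 3.14].

## Interface

Orientations are given as a rotation vector (axis times angle).
In Python, from workcell import manip gives the robot as it stands.
- The arm moves only by the tool apply_moves, never from a script. Its argument "plan" is one flat list of numbers, 6 for each row, row after row: the shift along the tool's x, y, z in m, then the turn, a rotation vector about the tool's x, y, z in degrees. A call has 1 to 5 rows; each row is the pose to reach, as a shift and turn from the pose measured when the call began, along the tool's axes at that moment; what a row does not reach only later rows make up. A row lasts 1/8 s, in which the tool goes at most 62.5 mm and 10.7 degrees, less where a joint would pass 70% of its speed; a pose out of reach is approached as far as the arm can. A call with a gripper value outside its range is refused whole. "hand" is the closure, from -1 (fully open) to 1 (shut), set as the call begins (left out, the last holds). The fingers move at their own pace and stop on an object; "grip_force" is the grip in N (left out, the last holds). Time passes only in rows, so rows that repeat a pose let the fingers close. It gives the time, the measured TCP pose, the force and the opening at its end, in the units of the state.
- manip.get_obs(): the state, without advancing time (a new reading comes with each control period).
- manip.grab_frame(name): name is "side" or "top" or "wrist"; returns (picture, depth): 420x560x3 uint8, red, green, blue; 420x560 float32, m along the optical axis (not along the pixel's ray), 0 where there is no reading.
- manip.get_calibration(name): a dict with "vfov" (degrees; the focal length in pixels is half the picture's height over the tangent of half this angle, whatever the lens; pixels are square), "cx", "cy" (the principal point, pixels), "R" (3x3) and "t" (3): a world point X has camera coordinates R X + t. Camera axes: x right, y down, z forward; pixel columns grow to the right and rows downward; lengths in m; the calibration is good to about 2 mm. A picture is of the moment at which its call begins: read the wrist's pose just before it. get_calibration takes no time and is no camera call; for the wrist camera it gives the pose at the moment of the call.
- manip.hand_in(): hands the job in, once; it reports no verdict.
The state is a dict: "t": time; "qpos": joint angles; "joint_velocities": joint speeds; "joint_efforts": joint torques, N m; "tcp_pos": TCP position; "ee_rot": TCP orientation; "force": force on the tool from outside, world axes, zero at the start; "wrist_torque": the same for the moment, N m; "grip_width": finger opening in m.
Only numpy, scipy, OpenCV 4.12 (cv2) and the standard library are available. Lean on these libraries where they do the work, as an engineer would, in place of code of your own. Each camera call takes 0.05 s, during which the arm holds its last target.

## Task

At the fibre-splicing bench, post the spent-blade case into the blade return box: with one finger push down the long ear of the box's self-closing flap and keep it well down, and meanwhile with the other finger push the case along its deck and off the edge so that it slides under the open flap into the bin. Keep the flap open until the case lies in the bin, then take the hand away so that the flap closes by itself. Do not pick the case up, and leave the cleaver, bottle and tub alone.

Things in the scene. Friction and masses are not known exactly. Their poses are not given: they have to be found in the camera images.
- dropbox: Blade return box: fixed narrow grey metal box, 80 mm wide, with a level dark steel deck on the robot's side. Origin: on the table, below the middle of the deck's far edge; x along the deck into the box, y left, z up (all mm below in this frame). From x 0 to 170 side walls (y 36 to 40 and -36 to -40) rise to 151 above the table; a clear cover on them spans x 70 to 170; the mouth before it is open.
- deck_edge (a point): Middle of the deck's far edge, on its upper face, 130 above the dropbox origin; axes as the box. The deck runs from x -130 to 0 between two guide rails: inner faces at y +-36, outer +-40, tops 12 above the deck. Past the edge a 50 degree ramp falls to x 72, 44 above the table, and things drop off it into the bin.
- bin (a point): Centre of the bin's floor, 6 above the table; the bin spans x 42 to 166 and y +-36 in the box's frame.
- axle (a point): On the flap's axle, midway across the box: x 62, z 142 in the box's frame (12 above the deck). The axle runs along the box's y. The flap's blade hangs from it across the ramp; the flap's ear stands out on the box's left (+y) side.
- ear_tip (a point): Free end of the ear, mid-width and mid-thickness; moves with the flap. The ear is a flat strip on the flap, outside the left rail: 168 long from the axle, 40 wide (box y 47 to 87, middle 67), 4 thick, centred on the axle's line, nothing under it. Shut, it rises from the axle towards the robot at 45 degrees: tip at x -57, y 67, z 261 in the box's frame; level, tip at x -106, z 142.
- flap (a joint): Angle (rad) of the black flap: 0 shut, stop at 1.05; pushing the ear down opens it and swings the blade inwards and up. Ear level = 0.785. Level or lower leaves about 40 mm under the blade, enough for the case; below 0.5 the blade is in its way. A spring of 0.16 (shut) to 0.26 N m (open) shuts it: about 1.5 N at the ear's end, 4 N at 60 mm from the axle.
- case: The spent-blade case: a closed white plastic block, 40 mm (x) by 60 mm (y) by 20 mm (z), about 50 to 100 g, loose on the deck between the rails. Origin: centre of its underside. It starts 20 to 50 mm before the deck's edge, nearly square to the deck, and tips over the edge on to the ramp once its middle is pushed past it.
- cleaver: Bystander: blue fibre cleaver, 100 x 75 mm foot, black lid standing open to 100 mm high. Origin: centre of its underside. Stands right of the box.
- bottle: Bystander: white bottle, 52 mm across, 130 mm high. Origin: centre of its underside. Stands left of the box.
- tub: Bystander: clear tub with grey cap, 66 mm across, 70 mm high. Origin: centre of its underside. Stands left of the box, farther off.
Not all that is in view belongs to the job. There is more than one size of the case; the one meant has the size given above.

How it is judged:
By the outcome, as a careful person would: the job done as asked, in the order asked, and still so for the second after the job is handed in, with the robot touching nothing.
It also fails if it takes over 37 s, if anything falls off the work surface, if the arm or the gripper's body presses on something with over 40 N, if the wrist force passes 120 N, or if a joint passes its speed limit or range.

## Working session

There is one attempt and no reset: what is moved stays moved. The work goes in short steps, Python scripts to look and compute and a tool call to move; the robot and the scene stay as the last step left them, time stands still between calls to the robot, and variables do not carry over. Pictures are saved under pics/ and viewed, and the job is handed in when it is done.

Besides the shell and the picture viewer there is one more tool, called after "Emit:" by a JSON object that holds its "method" and its "body", one argument or row to a line. apply_moves: Moves the arm, as the interface text tells. Its arguments: {"type":"object","properties":{"plan":{"type":"array"},"hand":{"type":"number"},"grip_force":{"type":"number"}},"required":["plan"]}

```bash
mkdir -p pics; ls; python3 - <<'E'
from workcell import manip
import cv2,numpy as np
print(manip.get_obs())
for n in ["side","top"]:
    im,d=manip.grab_frame(n); cv2.imwrite(f"pics/{n}0.png",im[:,:,::-1]); np.save(f"{n}0.npy",d)
    print(n,manip.get_calibration(n))
print(manip.tcp_to_tips)
E
```

```text
pics
{'t': 0.0, 'qpos': array([-8.63910681e-01,  3.59441375e-01,  1.10809404e-02, -3.21235697e-04,
       -1.22409539e+00, -2.88077803e-01]), 'joint_velocities': array([-0.00279051,  0.00035368, -0.00046981, -0.00068585, -0.00283721,
        0.00032906]), 'joint_efforts': array([-7.91896564e-04, -5.83321202e+01,  2.93402231e+01,  6.93633467e+00,
       -6.04780114e-03, -1.90093863e-05]), 'tcp_pos': array([ 0.27429055, -0.61629005,  0.25234323]), 'ee_rot': array([-1.5090161 ,  0.98035565,  1.51172739]), 'force': array([-0.17784192,  0.03727885, -0.77469033]), 'wrist_torque': array([ 0.00439238, -0.02238403,  0.01867484]), 'grip_width': 0.08535779187838043}
side {'vfov': 47.994929579250496, 'cx': 282.1605870553245, 'cy': 215.94364852021698, 'R': array([[-0.97864166, -0.20477696,  0.01808007],
       [-0.13670773,  0.58259712, -0.80118137],
       [ 0.15353009, -0.78654115, -0.59814841]]), 't': array([0.52627051, 0.16844396, 0.93269293])}
top {'vfov': 48.679414801039016, 'cx': 278.52217513328185, 'cy': 205.52385513840417, 'R': array([[-0.09619388, -0.99535313, -0.00434516],
       [-0.96290043,  0.09416156, -0.25289595],
       [ 0.25212992, -0.02014308, -0.96748373]]), 't': array([0.09598489, 0.57942196, 0.91165386])}
0.022
```

View pics/side0.png

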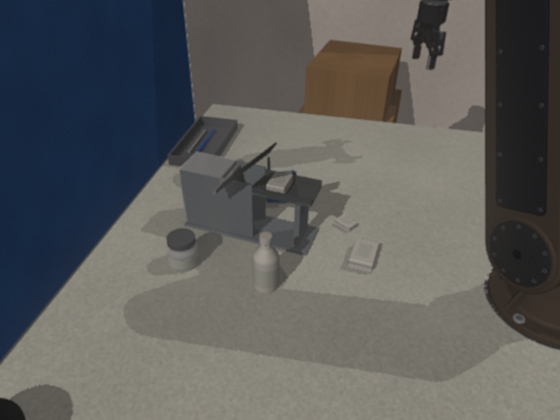

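View pics/top0.png

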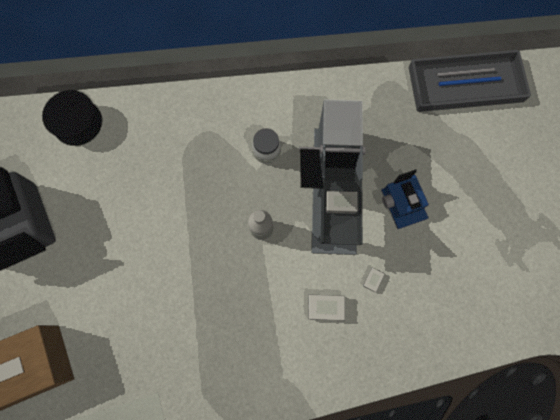

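The top view shows three white cases: on the deck at (342,201), a larger one on the table at (327,307), and a smaller one at (374,279). The ear is at (311,168). The one on the deck should be the one meant, so I'll check its size and enlarge it.

```bash
cat > h.py <<'E'
import numpy as np,cv2
from scipy.spatial.transform import Rotation as Rn
def cloud(d,c):
    f=d.shape[0]/2/np.tan(np.radians(c['vfov'])/2)
    v,u=np.mgrid[:d.shape[0],:d.shape[1]]
    P=np.stack([(u-c['cx'])/f*d,(v-c['cy'])/f*d,d],-1)
    return (P-c['t'])@c['R']
def proj(X,c,h=420):
    f=h/2/np.tan(np.radians(c['vfov'])/2)
    p=np.asarray(X)@c['R'].T+c['t']; return np.stack([f*p[...,0]/p[...,2]+c['cx'],f*p[...,1]/p[...,2]+c['cy']],-1)
E
python3 - <<'E'
from workcell import manip
from h import *
d=np.load('top0.npy');c=manip.get_calibration('top');W=cloud(d,c)
im=cv2.imread('pics/top0.png')
cv2.imwrite('pics/topcrop.png',cv2.resize(im[85:330,230:440],None,fx=2.4,fy=2.4,interpolation=cv2.INTER_CUBIC)[:600])
s=cv2.imread('pics/side0.png');cv2.imwrite('pics/sidecrop.png',cv2.resize(s[130:300,150:390],None,fx=3.3,fy=3.3,interpolation=cv2.INTER_CUBIC)[:600])
for n,(u,v) in dict(case=(342,201),big=(327,307),small=(374,279),ear=(311,168),eartip=(311,185),deck=(342,232),lid=(342,120),railL=(322,220),bottle=(259,217),tub=(266,140),table=(230,300)).items(): print(n,W[v,u].round(4))
reg=W[90:330,290:440]; g=im[90:330,290:440].min(-1)
# white case on deck
def rect(mask,name):
    m=mask.astype(np.uint8); n,l,st,ce=cv2.connectedComponentsWithStats(m)
    for i in range(1,n):
        if st[i,4]>80:
            P=reg[l==i]; r=cv2.minAreaRect((P[:,:2]*1000).astype(np.float32)); print(name,st[i],r,np.median(P[:,2]).round(4))
rect((g>105)&(reg[...,2]>.14)&(reg[...,2]<.165),'deckcase')
rect((g>105)&(reg[...,2]>.008)&(reg[...,2]<.04),'tab')
rect((reg[...,2]>.122)&(reg[...,2]<.137),'deck')
rect((reg[...,2]>.137)&(reg[...,2]<.147),'rails')
rect((reg[...,2]>.147)&(reg[...,2]<.158),'cover')
rect((reg[...,2]>.175)&(reg[...,2]<.3),'ear')
E
```

```text
case [ 0.5633 -0.0837  0.1503]
big [ 0.3682 -0.0419  0.0277]
small [ 0.4176 -0.1515  0.0161]
ear [ 0.6167 -0.0248  0.2102]
eartip [ 0.5698 -0.0165  0.2566]
deck [ 0.5062 -0.0791  0.1276]
lid [ 0.7347 -0.1063  0.1494]
railL [ 0.5309 -0.041   0.1424]
bottle [0.552  0.0816 0.1294]
tub [0.7394 0.0526 0.0699]
table [ 0.4044  0.1637 -0.0025]
deckcase [  33    9   40   46 1767] ((731.3931884765625, -107.02803802490234), (80.51187896728516, 101.26537322998047), 81.96168518066406) 0.1502
deckcase [ 37 101  30  20 395] ((564.5234375, -82.59539794921875), (56.53325653076172, 40.120269775390625), 83.49551391601562) 0.1493
tab [ 73 178  21  24 292] ((417.1988220214844, -151.0222930908203), (29.273799896240234, 45.26066589355469), 56.60309600830078) 0.014
tab [ 18 205  37  25 893] ((368.8039855957031, -40.66364669799805), (77.02012634277344, 50.062644958496094), 84.12891387939453) 0.0251
deck [  31   61   41   94 1879] ((577.2407836914062, -85.9745101928711), (77.67853546142578, 190.5758056640625), 82.41819763183594) 0.1294
rails [  9  55  26  40 105] ((654.4935913085938, -48.9439811706543), (92.1
[... 179 characters left out ...]
2949219) 0.1443
rails [ 69  65   4  89 211] ((567.6041870117188, -123.08220672607422), (5.345715045928955, 179.8783721923828), 82.4589614868164) 0.1415
rails [ 31  99   3  54 121] ((541.25048828125, -42.842220306396484), (4.259200096130371, 106.99411010742188), 82.24130249023438) 0.1415
cover [  31    9   44   64 1815] ((713.6671752929688, -104.94938659667969), (87.20893096923828, 136.9503173828125), 81.96168518066406) 0.1502
cover [ 37 101  31  21 546] ((564.0645751953125, -83.8433837890625), (59.565696716308594, 40.38315200805664), 82.01045989990234) 0.1494
ear [ 10  67  24  32 684] ((607.3637084960938, -22.874393463134766), (40.08332824707031, 90.55638122558594), 81.73419189453125) 0.2255
```

View pics/topcrop.png

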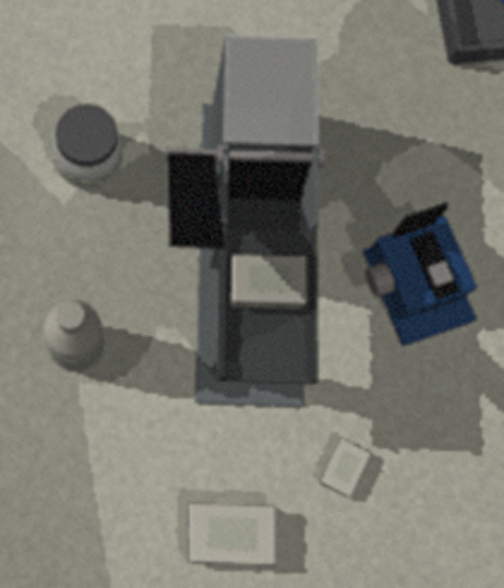

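View pics/sidecrop.png

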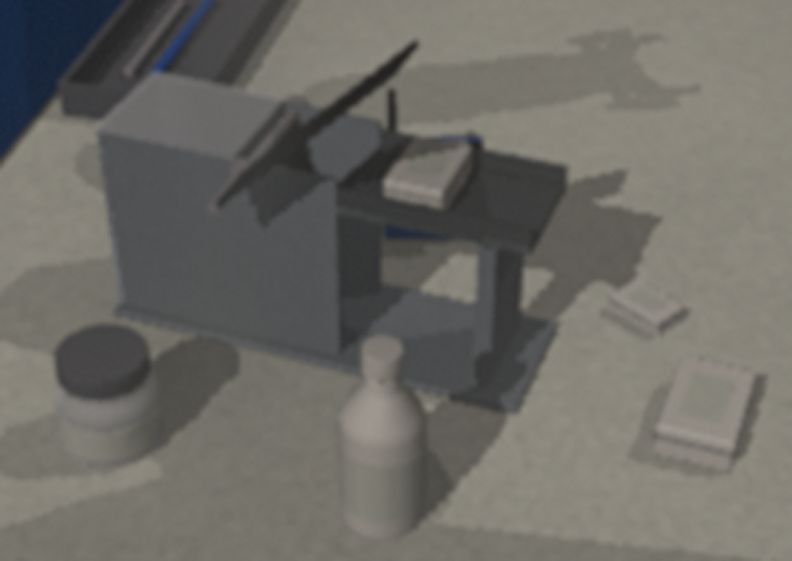

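The crop confirms the match. The case on the deck measures about 59×40×20 mm; the others are about 77×50×25 and 45×29×15. Box yaw is about -7.8°, with its origin near (0.612, -0.091). Next I'll plan the approach: jaws along the box's y, one finger over the ear (y 67) and the other at y 0.

```bash
cat >> h.py <<'E'
YAW=np.radians(-7.8); O=np.array([.612,-.0907,0])
B=Rn.from_euler('z',YAW)
def b2w(p): return B.apply(np.asarray(p)/1000.)+O
def w2b(p): return B.inv().apply(np.asarray(p)-O)*1000
def goal(o):
    Rc=Rn.from_rotvec(o['ee_rot'])
    best=None
    for s in (1,-1):
        x=np.array([0,0,-1.]);z=B.apply([0,s,0]);y=np.cross(z,x)
        G=Rn.from_matrix(np.stack([x,y,z],1)); rel=Rc.inv()*G
        if best is None or rel.magnitude()<best[1].magnitude(): best=(G,rel,s)
    return best
def plan(o,pts):
    Rc=Rn.from_rotvec(o['ee_rot']);G,rel,s=goal(o)
    print('t',round(o['t'],2),'box',w2b(o['tcp_pos']).round(1),'w',round(o['grip_width'],4),'F',o['force'].round(1),'sign',s,'rot deg',np.degrees(rel.as_rotvec()).round(2))
    for p in pts: print(p,Rc.inv().apply(b2w(p)-o['tcp_pos']).round(4))
E
python3 - <<'E'
from workcell import manip
from h import *
o=manip.get_obs(); print(Rn.from_rotvec(o['ee_rot']).as_matrix().round(3))
plan(o,[(-38,33.5,345),(-130,33.5,345)])
E
```

```text
[[-0.001 -0.914 -0.407]
 [ 0.001 -0.407  0.914]
 [-1.     0.     0.002]]
t 0.1 box [-263.2 -566.6  252.4] w 0.0855 F [-0.5  0.5 -0.3] sign 1 rot deg [ 3.179e+01  8.000e-02 -3.000e-02]
(-38, 33.5, 345) [-0.092  -0.5075  0.3916]
(-130, 33.5, 345) [-0.092  -0.4293  0.44  ]
```

Emit:
{"method": "apply_moves", "body": {
  "plan": [-0.04,-0.03,0.025,6,0,0,-0.08,-0.065,0.05,12,0,0,-0.092,-0.11,0.085,18,0,0,-0.092,-0.155,0.12,25,0,0,-0.092,-0.2,0.155,31.8,0,0],
  "hand": -0.235,
  "grip_force": 60
}}

```text
t: 0.72
tcp_pos: [0.3946, -0.3918, 0.3446]
ee_rot: [-1.104, 1.272, 1.106]
force: [0.5, -0.3, -0.2]
grip_width: 0.0527
```

```bash
python3 - <<'E'
from workcell import manip
from h import *
plan(manip.get_obs(),[(-38,33.5,345)])
E
```

```text
t 0.72 box [-174.6 -327.8  344.6] w 0.0527 F [ 0.5 -0.3 -0.2] sign 1 rot deg [-0.25  0.08 -0.04]
(-38, 33.5, 345) [ 0.     -0.1349  0.3619]
```

Emit:
{"method": "apply_moves", "body": {
  "plan": [0,-0.02,0.055,0,0,0,0,-0.04,0.11,0,0,0,0,-0.062,0.165,0,0,0,0,-0.083,0.22,0,0,0,0,-0.104,0.275,0,0,0]
}}

```text
t: 1.35
tcp_pos: [0.5365, -0.1321, 0.3449]
ee_rot: [-1.104, 1.272, 1.106]
force: [-0.3, -1.0, -0.4]
grip_width: 0.0529
```

```bash
python3 - <<'E'
from workcell import manip
from h import *
plan(manip.get_obs(),[(-38,33.5,345)])
E
```

```text
t 1.35 box [-69.2 -51.3 344.9] w 0.0529 F [-0.3 -1.  -0.4] sign 1 rot deg [-0.24  0.08 -0.05]
(-38, 33.5, 345) [-0.     -0.0308  0.0849]
```

Emit:
{"method": "apply_moves", "body": {
  "plan": [0,-0.018,0.05,-0.2,0,0,0,-0.031,0.085,-0.2,0,0,0,-0.031,0.085,-0.2,0,0]
}}

```text
t: 1.72
tcp_pos: [0.5798, -0.05, 0.3438]
ee_rot: [-1.108, 1.27, 1.112]
force: [-0.8, -1.5, -0.3]
grip_width: 0.0528
```

```bash
python3 - <<'E'
from workcell import manip
from h import *
plan(manip.get_obs(),[(-38,33.5,345)])
for n in ("side","top","wrist"):
    c=manip.get_calibration(n); im,d=manip.grab_frame(n); im=im[:,:,::-1].copy()
    o=manip.get_obs()['tcp_pos']
    if n=='wrist': cv2.imwrite('pics/w1.png',im); np.save('w1.npy',d);continue
    # mark predicted finger tips
    W=cloud(d,c); Q=w2b(W.reshape(-1,3)).reshape(W.shape)
    t=w2b(o)
    m=(d>0)&(abs(Q[...,0]-t[0])<16)&(abs(Q[...,1]-t[1])<50)&(Q[...,2]>t[2]-60)&(Q[...,2]<t[2]+60)
    for lo,hi in ((-50,0),(0,50)):
        q=Q[m&(Q[...,1]-t[1]>lo)&(Q[...,1]-t[1]<hi)]
        if len(q): print(n,len(q),'tip z rel',np.percentile(q[:,2]-t[2],[0,2,5]).round(1),'y',np.percentile(q[:,1],[2,98]).round(1),'x',np.percentile(q[:,0],[2,98]).round(1))
    tt=b2w([t[0],t[1],t[2]-22]);
    for y in (0,67):
        for x in(-11,11):
            p=proj(b2w([t[0]+x,y,t[2]-22]),c); cv2.circle(im,tuple(int(a) for a in p.round()),1,(0,0,255),-1)
    cen=proj(o,c).astype(int); a=max(0,cen[1]-100);b=max(0,cen[0]-130)
    cv2.imwrite(f'pics/{n}1.png',cv2.resize(im[a:a+200,b:b+260],None,fx=3,fy=3,interpolation=cv2.INTER_CUBIC))
E
```

```text
t 1.73 box [-37.4  35.9 343.8] w 0.0528 F [-0.8 -1.5 -0.3] sign 1 rot deg [ 0.12  0.07 -0.15]
(-38, 33.5, 345) [-0.0012  0.0006 -0.0024]
side 379 tip z rel [-18.6 -16.1 -13.9] y [-13.9  23. ] x [-52.3 -30.3]
side 386 tip z rel [-17.7 -16.  -14. ] y [57.8 77. ] x [-52.7 -27.9]
top 263 tip z rel [-17.1 -14.8 -13.4] y [-16.    9.1] x [-52.  -31.1]
top 269 tip z rel [-15.1 -11.5  -7.1] y [61.9 83.3] x [-52.6 -30.4]
```

View pics/side1.png

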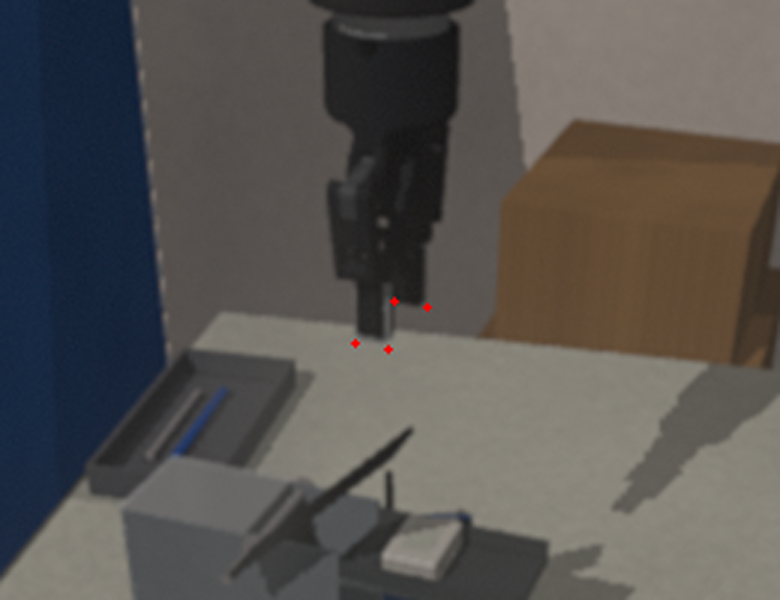

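View pics/w1.png

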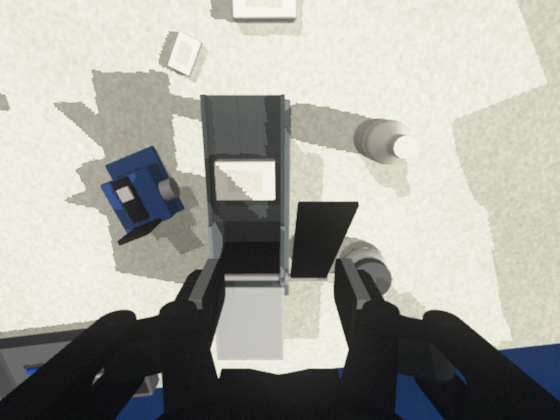

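The side view shows the fingers above the ear and the case, and the tips are about 18 mm ahead of the TCP at this opening. The wrist view shows the case at (245,180) and the ear at (325,240). I'll cross-check the box frame from the wrist depth.

```bash
python3 - <<'E'
from workcell import manip
from h import *
c=manip.get_calibration('wrist');d=np.load('w1.npy');Q=w2b(cloud(d,c).reshape(-1,3)).reshape(420,560,3)
im=cv2.imread('pics/w1.png').min(-1)
def st(n,m):
    m=m.copy(); m[260:]=False
    q=Q[m]; r=cv2.minAreaRect(q[:,:2].astype(np.float32)) if len(q) else None
    print(n,len(q),np.percentile(q,[1,99],axis=0).round(1).tolist(),r)
u=np.zeros((420,560),bool);u[90:260,195:295]=True
st('case',u&(im>140)&(Q[...,2]>140)&(Q[...,2]<160))
st('deck',u&(Q[...,2]>124)&(Q[...,2]<135)&(abs(Q[...,1])<35))
st('rails',u&(Q[...,2]>138)&(Q[...,2]<147)&(im<140))
e=np.zeros((420,560),bool);e[195:260,285:365]=True
st('ear',e&(Q[...,2]>170))
plan(manip.get_obs(),[(-36,33.5,290),(-36,33.5,250)])
E
```

```text
case 2393 [[-67.4, -40.1, 147.5], [23.0, 28.6, 152.0]] ((-46.61433410644531, -1.4610252380371094), (78.96839904785156, 165.48980712890625), 89.8478775024414)
deck 6170 [[-128.9, -34.5, 126.2], [3.7, 34.5, 131.9]] ((-61.7041015625, -0.24432754516601562), (134.7068634033203, 69.51329803466797), 0.020373394712805748)
rails 1318 [[-127.5, -40.9, 138.3], [31.9, 38.7, 146.7]] ((-44.760963439941406, -1.4231071472167969), (167.833251953125, 79.9758529663086), 0.22611786425113678)
ear 3124 [[-57.2, 45.9, 188.9], [18.8, 85.1, 330.3]] ((-47.585906982421875, 63.1793327331543), (137.6566925048828, 46.40874099731445), 5.717123508453369)
t 1.88 box [-38.1  33.2 344.6] w 0.0528 F [-0.4 -1.2  0.7] sign 1 rot deg [-0.04  0.07 -0.09]
(-36, 33.5, 290) [ 0.0546 -0.0022  0.0002]
(-36, 33.5, 250) [ 0.0946 -0.0023  0.0002]
```

Emit:
{"method": "apply_moves", "body": {
  "plan": [0.04,-0.002,0,0,0,0,0.07,-0.002,0,0,0,0,0.095,-0.002,0,0,0,0,0.12,-0.002,0,0,0,0,0.145,-0.002,0,0,0,0]
}}

```text
t: 2.5
tcp_pos: [0.5801, -0.054, 0.1996]
ee_rot: [-1.105, 1.271, 1.108]
force: [-0.2, 0.2, 1.2]
grip_width: 0.0525
```

```bash
cat > look.py <<'E'
import sys
from workcell import manip
from h import *
n,tag=sys.argv[1],sys.argv[2]
c=manip.get_calibration(n); im,d=manip.grab_frame(n); im=im[:,:,::-1].copy()
x0,y0,w,h=dict(side=(150,110,230,170),top=(230,85,220,165),wrist=(0,0,560,420))[n]
f=min(800/w,600/h)
cv2.imwrite(f'pics/{tag}.png',cv2.resize(im[y0:y0+h,x0:x0+w],None,fx=f,fy=f,interpolation=cv2.INTER_CUBIC)[:600,:800])
plan(manip.get_obs(),[eval(a) for a in sys.argv[3:]])
E
python3 look.py side s2 "(-36,33.5,180)" "(-86,33.5,176)" "(-86,33.5,155)"
```

```text
t 2.55 box [-38.2  31.9 196. ] w 0.0526 F [-0.7 -0.3 -3.3] sign 1 rot deg [-0.17  0.05 -0.3 ]
(-36, 33.5, 180) [ 0.016  -0.0023  0.0016]
(-86, 33.5, 176) [0.0202 0.0477 0.0015]
(-86, 33.5, 155) [0.0412 0.0476 0.0014]
```

View pics/s2.png

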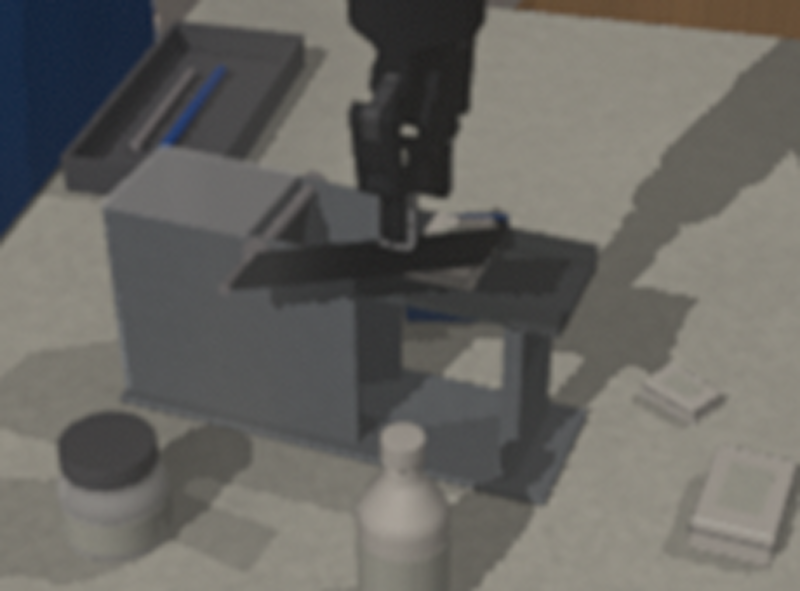

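The finger is on the ear at about (400,245) in the enlarged view, and the ear is nearly level with the case untouched beneath. Next I'll move back over the case, staying on the ear, then go down behind it.

Emit:
{"method": "apply_moves", "body": {
  "plan": [0.016,0.006,0.0015,0,0,0,0.018,0.022,0.0015,0,0,0,0.018,0.038,0.0015,0,0,0,0.018,0.048,0.0015,0,0,0,0.018,0.048,0.0015,0,0,0]
}}

```text
t: 3.18
tcp_pos: [0.5303, -0.0456, 0.1792]
ee_rot: [-1.103, 1.274, 1.11]
force: [-1.7, 0.9, 2.4]
grip_width: 0.0525
```

```bash
python3 look.py side s3 "(-86,33.5,165)" "(-86,33.5,154)"; python3 look.py wrist w3
```

```text
t 3.23 box [-86.7  33.6 178.9] w 0.0531 F [-0.2  0.1  0.8] sign 1 rot deg [-0.15  0.07 -0.28]
(-86, 33.5, 165) [ 0.0139 -0.0008 -0.0001]
(-86, 33.5, 154) [ 0.0249 -0.0008 -0.0001]
t 3.27 box [-86.4  33.6 178.7] w 0.053 F [-0.7  0.1  1.9] sign 1 rot deg [-0.15  0.06 -0.29]
```

View pics/s3.png

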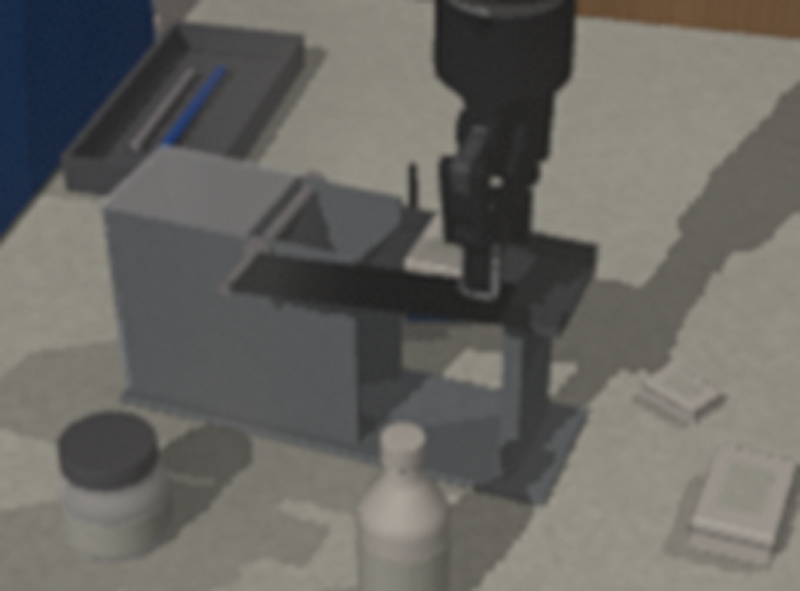

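View pics/w3.png

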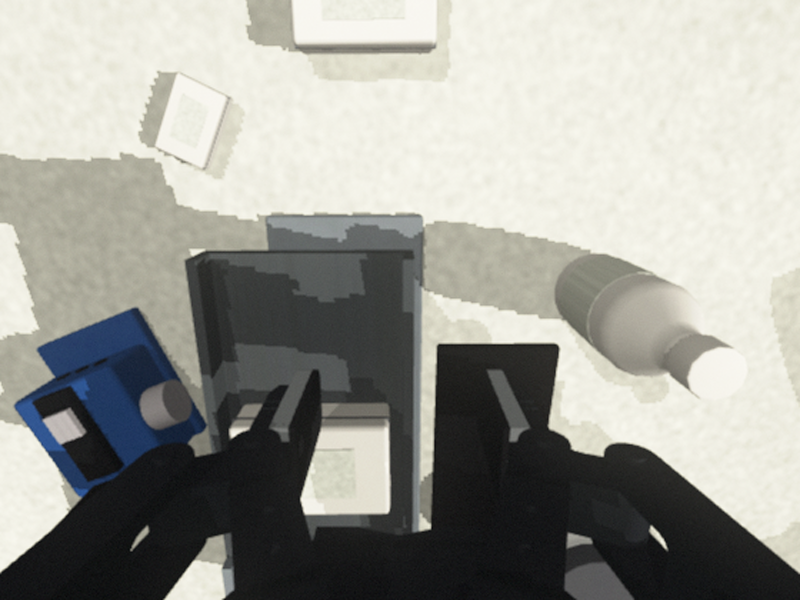

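Emit:
{"method": "apply_moves", "body": {
  "plan": [0.007,-0.001,0,0,0,0,0.013,-0.001,0,0,0,0,0.018,-0.001,0,0,0,0,0.022,-0.001,0,0,0,0,0.022,-0.001,0,0,0,0]
}}

```text
t: 3.9
tcp_pos: [0.5319, -0.0458, 0.1563]
ee_rot: [-1.103, 1.275, 1.111]
force: [-0.4, 0.5, 1.8]
grip_width: 0.0531
```

```bash
python3 look.py side s4 "(-86,33.5,153)" "(-66,33.5,153)" "(-16,33.5,153)" ; python3 look.py top t4
```

```text
t 3.95 box [-85.5  33.7 156.6] w 0.0527 F [0.3 0.4 0.9] sign 1 rot deg [-0.15  0.05 -0.3 ]
(-86, 33.5, 153) [ 0.0036  0.0005 -0.0002]
(-66, 33.5, 153) [ 0.0035 -0.0195 -0.0001]
(-16, 33.5, 153) [ 0.0032 -0.0695  0.    ]
t 4.0 box [-85.5  33.7 156.7] w 0.0528 F [0.7 0.2 1.6] sign 1 rot deg [-0.15  0.06 -0.29]
```

View pics/s4.png

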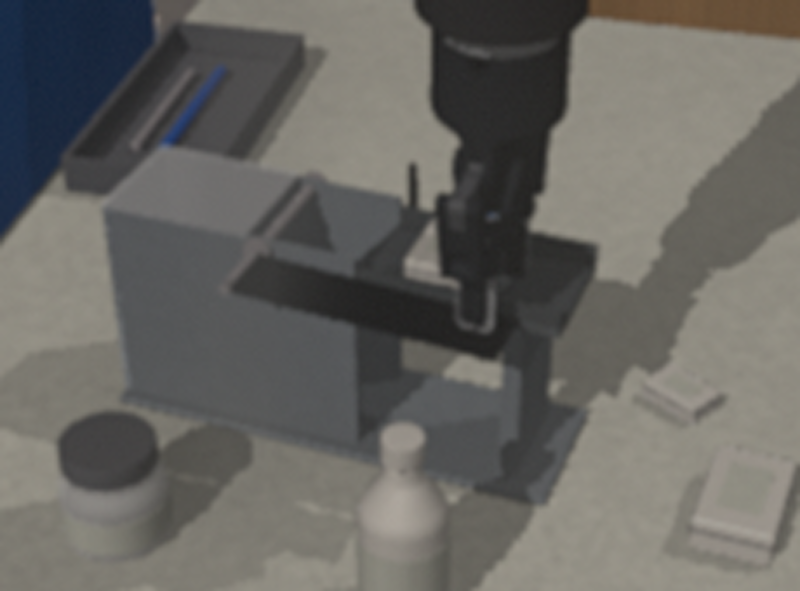

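View pics/t4.png

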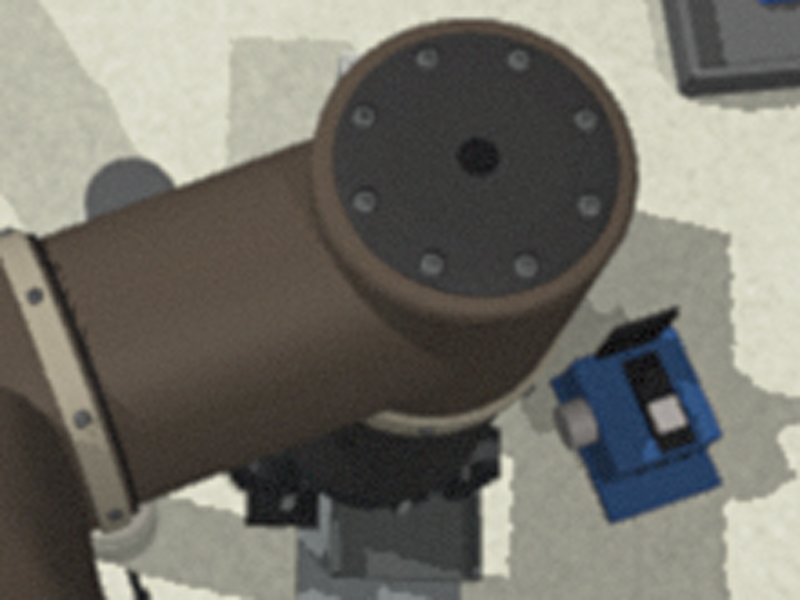

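Both fingers are in place. The ear is below level and the pushing finger is behind the case. Now I'll push.

Emit:
{"method": "apply_moves", "body": {
  "plan": [0.0015,-0.006,0,0,0,0,0.0015,-0.015,0,0,0,0,0.0015,-0.025,0,0,0,0,0.0015,-0.035,0,0,0,0,0.0015,-0.044,0,0,0,0]
}}

```text
t: 4.62
tcp_pos: [0.5761, -0.052, 0.1549]
ee_rot: [-1.103, 1.275, 1.111]
force: [-3.1, 0.0, 4.2]
grip_width: 0.0527
```

```bash
python3 look.py side s5 "(-16,33.5,155)" ; python3 look.py wrist w5
```

```text
t 4.67 box [-39.8  33.5 154.9] w 0.0527 F [-0.3 -0.6  2.6] sign 1 rot deg [-0.14  0.04 -0.27]
(-16, 33.5, 155) [-0.0002 -0.0238  0.    ]
t 4.72 box [-40.1  33.5 154.9] w 0.0524 F [ 0.6 -1.1  2.2] sign 1 rot deg [-0.16  0.05 -0.23]
```

View pics/s5.png

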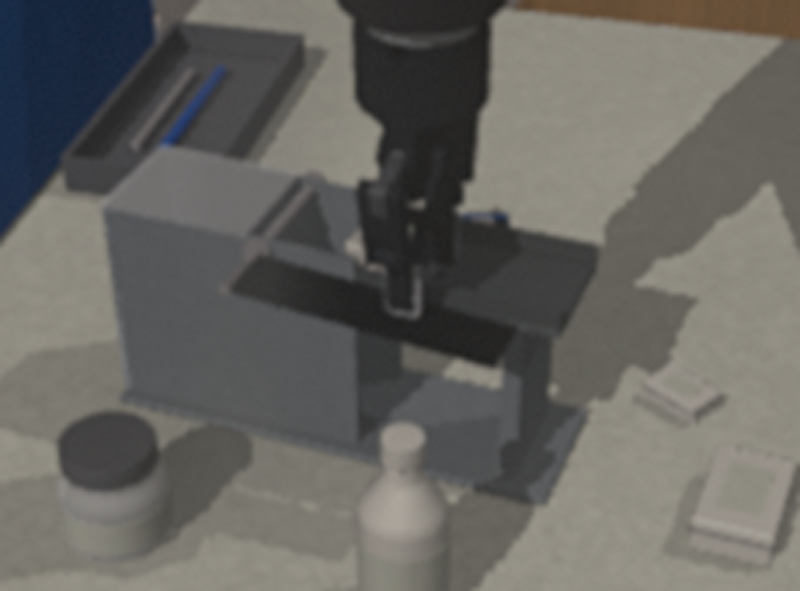

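View pics/w5.png

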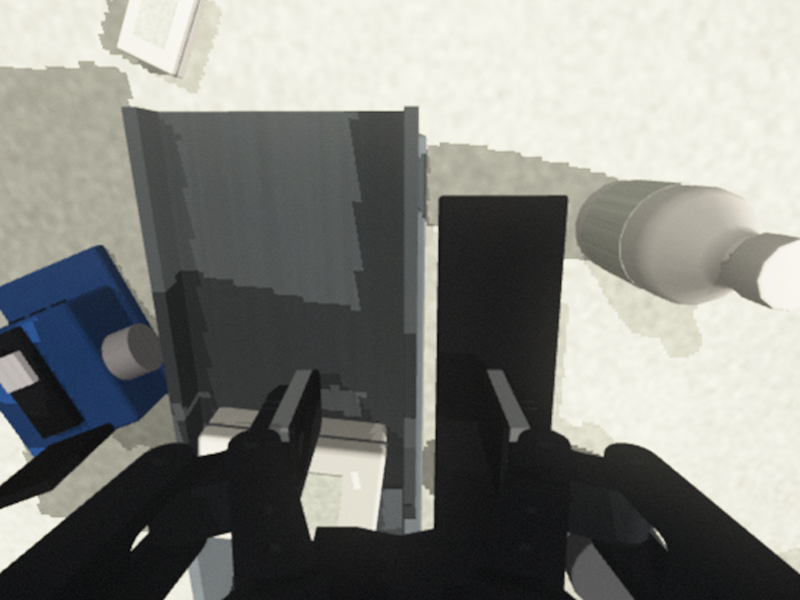

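The case is moving forward at about (345,245) in the side crop, and the ear is still well down. I'll push on over the edge.

Emit:
{"method": "apply_moves", "body": {
  "plan": [0,-0.007,0,0,0,0,0,-0.014,0,0,0,0,0,-0.02,0,0,0,0,0,-0.026,0,0,0,0,0,-0.03,0,0,0,0]
}}

```text
t: 5.35
tcp_pos: [0.607, -0.0563, 0.1547]
ee_rot: [-1.104, 1.274, 1.11]
force: [-3.6, 0.6, 2.8]
grip_width: 0.0525
```

```bash
python3 look.py side s6 "(0,33.5,155)" ; python3 look.py wrist w6
```

```text
t 5.4 box [ -9.3  33.5 154.7] w 0.0525 F [-1.3 -0.1  3.8] sign 1 rot deg [-0.15  0.05 -0.22]
(0, 33.5, 155) [-0.0003 -0.0093  0.    ]
t 5.45 box [ -9.4  33.5 154.8] w 0.0526 F [-1.1  0.2  3.9] sign 1 rot deg [-0.16  0.05 -0.2 ]
```

View pics/s6.png

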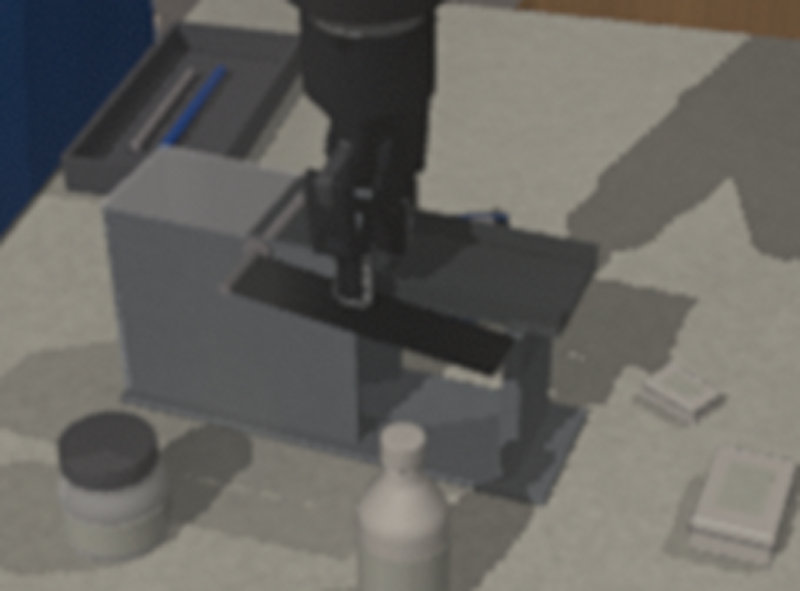

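View pics/w6.png

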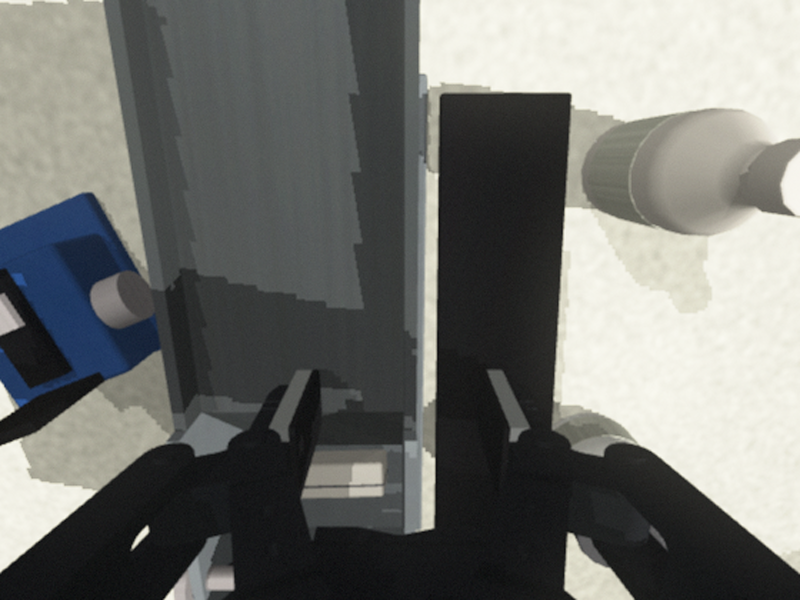

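The case at (345,475) in the wrist view is past the edge and tipping or resting on the ramp. I'll check its depth and whether it's moving.

```bash
cat > fw.py <<'E'
import sys
from workcell import manip
from h import *
c=manip.get_calibration('wrist');im,d=manip.grab_frame('wrist');Q=w2b(cloud(d,c).reshape(-1,3)).reshape(420,560,3)
cv2.imwrite('pics/%s.png'%sys.argv[1],cv2.resize(im[240:420,80:400,::-1],None,fx=2.5,fy=2.5,interpolation=cv2.INTER_CUBIC))
m=(d>0)&(Q[...,0]>-5)&(Q[...,0]<68)&(abs(Q[...,1])<35)&(Q[...,2]<160)&(im.min(-1)>95)
q=Q[m]; print(len(q),np.percentile(q,[2,50,98],axis=0).round(1).tolist() if len(q) else '')
for v in range(290,380,6):
    print(v,[Q[v,u].round(0).astype(int).tolist() for u in (225,240,255)], im[v,240])
plan(manip.get_obs(),[])
E
python3 fw.py w7
```

```text
215 [[58.4, -34.7, 142.7], [60.5, -30.9, 145.2], [64.4, -26.7, 146.8]]
290 [[-2, 7, 137], [5, 13, 125], [5, 21, 124]] [39 40 39]
296 [[20, 1, 107], [19, 10, 108], [19, 19, 108]] [39 41 40]
302 [[37, -3, 87], [37, 7, 86], [37, 17, 87]] [38 40 39]
308 [[60, -8, 58], [60, 3, 58], [60, 15, 58]] [39 41 40]
314 [[102, -19, 6], [102, -4, 6], [102, 10, 6]] [72 78 77]
320 [[108, -19, 6], [104, -4, 13], [101, 11, 16]] [121 117 110]
326 [[106, -17, 19], [104, -3, 21], [104, 11, 22]] [124 121 112]
332 [[108, -16, 25], [107, -2, 26], [105, 12, 29]] [123 119 111]
338 [[109, -15, 32], [108, -2, 33], [107, 12, 35]] [121 118 109]
344 [[111, -14, 38], [109, -1, 40], [108, 12, 41]] [125 120 112]
350 [[113, -14, 43], [111, 0, 45], [110, 13, 46]] [122 118 109]
356 [[114, -13, 48], [114, 0, 49], [114, 13, 48]] [143 138 129]
362 [[122, -13, 47], [121, 0, 48], [121, 13, 47]] [134 131 121]
368 [[-19, 19, 205], [-18, 23, 204], [167, 9, 6]] [99 96 90]
374 [[-20, 19, 208], [-20, 23, 208], [-20, 27, 208]] [22 24 24]
t 5.5 box [ -9.4  33.5 154.9] w 0.0529 F [-0.4  0.3  3.5] sign 1 rot deg [-0.15  0.05 -0.17]
```

View pics/w7.png

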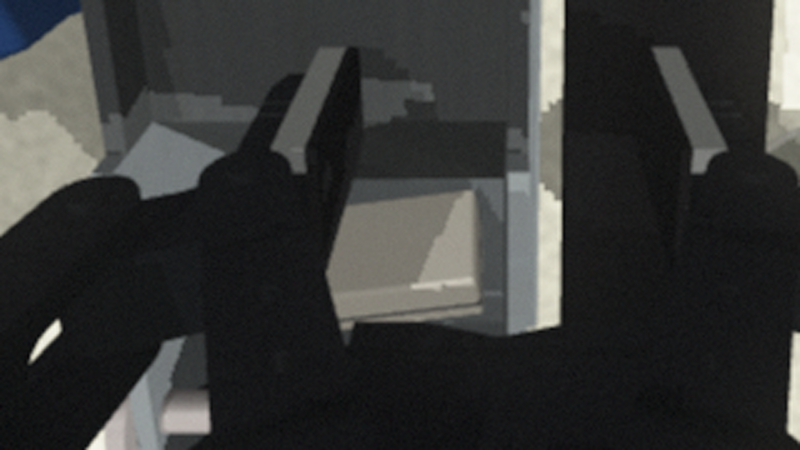

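Emit:
{"method": "apply_moves", "body": {
  "plan": [0,0,0,0,0,0,0,0,0,0,0,0,0,0,0,0,0,0,0,0,0,0,0,0,0,0,0,0,0,0]
}}

```text
t: 6.12
tcp_pos: [0.6073, -0.0563, 0.155]
ee_rot: [-1.104, 1.273, 1.109]
force: [-1.2, -0.5, 2.2]
grip_width: 0.0528
```

```bash
python3 fw.py w8
```

```text
202 [[58.4, -34.8, 142.6], [60.5, -30.7, 145.2], [63.8, -26.6, 146.6]]
290 [[-2, 7, 137], [7, 13, 122], [7, 21, 122]] [38 36 37]
296 [[20, 1, 107], [20, 10, 106], [20, 19, 107]] [36 40 39]
302 [[38, -3, 85], [37, 7, 86], [38, 17, 85]] [38 40 38]
308 [[60, -8, 59], [61, 3, 57], [62, 15, 57]] [42 44 43]
314 [[103, -19, 5], [102, -4, 6], [102, 10, 6]] [70 73 75]
320 [[109, -19, 6], [109, -5, 6], [109, 10, 6]] [72 77 76]
326 [[116, -20, 6], [117, -5, 5], [115, 10, 7]] [74 77 78]
332 [[122, -20, 6], [123, -5, 5], [122, 10, 7]] [71 74 74]
338 [[126, -19, 11], [124, -4, 14], [121, 10, 17]] [87 85 79]
344 [[125, -18, 20], [124, -3, 22], [122, 11, 24]] [114 113 101]
350 [[127, -17, 26], [127, -3, 26], [127, 11, 26]] [141 136 125]
356 [[135, -18, 25], [134, -3, 26], [134, 11, 26]] [142 139 128]
362 [[141, -18, 26], [141, -4, 26], [141, 11, 25]] [140 136 126]
368 [[-20, 19, 206], [-19, 23, 205], [147, 10, 27]] [102 100  93]
374 [[-20, 20, 208], [-20, 23, 208], [-19, 27, 207]] [25 25 24]
t 6.17 box [ -9.4  33.5 155. ] w 0.0529 F [-2.  -0.9  3.3] sign 1 rot deg [-0.16  0.05 -0.17]
```

View pics/w8.png

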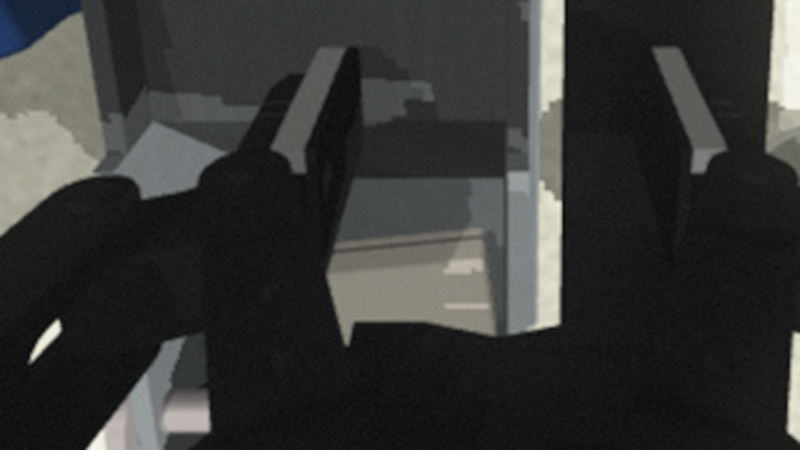

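The case lies flat in the bin, with its top at z 26 on the floor at z 6 and x about 125 to 165. I'll lift the hand straight up so the ear follows it and the flap closes.

Emit:
{"method": "apply_moves", "body": {
  "plan": [-0.025,0,0,0,0,0,-0.055,0,0,0,0,0,-0.09,0,0,0,0,0,-0.14,0,0,0,0,0,-0.19,0,0,0,0,0]
}}

```text
t: 6.8
tcp_pos: [0.6077, -0.0564, 0.346]
ee_rot: [-1.104, 1.273, 1.109]
force: [0.8, -0.9, 0.0]
grip_width: 0.0527
```

```bash
python3 look.py side s9 "(-120,-200,360)"
```

```text
t 6.85 box [ -6.6  33.1 354. ] w 0.0529 F [2.9 0.1 8.8] sign 1 rot deg [-0.12  0.09  0.4 ]
(-120, -200, 360) [-0.0071  0.1129 -0.2333]
```

View pics/s9.png

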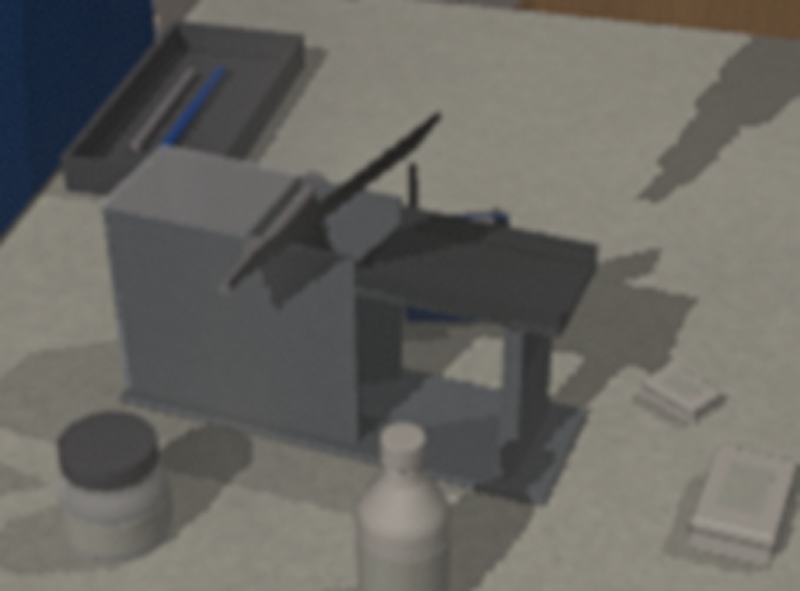

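The flap is shut with the ear back at its starting angle, and the hand is clear. I'll move aside for a top-view check.

Emit:
{"method": "apply_moves", "body": {
  "plan": [-0.005,0.02,-0.045,0,0,0,-0.005,0.045,-0.095,0,0,0,-0.005,0.07,-0.145,0,0,0,-0.005,0.095,-0.195,0,0,0,-0.005,0.11,-0.23,0,0,0]
}}

```text
t: 7.48
tcp_pos: [0.468, -0.2711, 0.3578]
ee_rot: [-1.109, 1.265, 1.101]
force: [-0.0, -0.3, 0.4]
grip_width: 0.0528
```

Emit:
{"method": "apply_moves", "body": {
  "plan": [0,0.02,-0.045,0,0,0,0,0.04,-0.09,0,0,0,0,0.055,-0.12,0,0,0,0,0.055,-0.12,0,0,0,0,0.055,-0.12,0,0,0]
}}

```text
t: 8.1
tcp_pos: [0.397, -0.3823, 0.3567]
ee_rot: [-1.108, 1.265, 1.101]
force: [0.4, 1.2, 0.5]
grip_width: 0.0523
```

```bash
python3 look.py top t10; python3 look.py side s10
```

```text
t 8.15 box [-173.2 -317.7  356.8] w 0.0531 F [1.2 0.3 0.4] sign 1 rot deg [-0.16  0.11  0.44]
t 8.2 box [-173.2 -317.6  357. ] w 0.0526 F [-0.1  0.3 -0.4] sign 1 rot deg [-0.13  0.11  0.45]
```

View pics/t10.png

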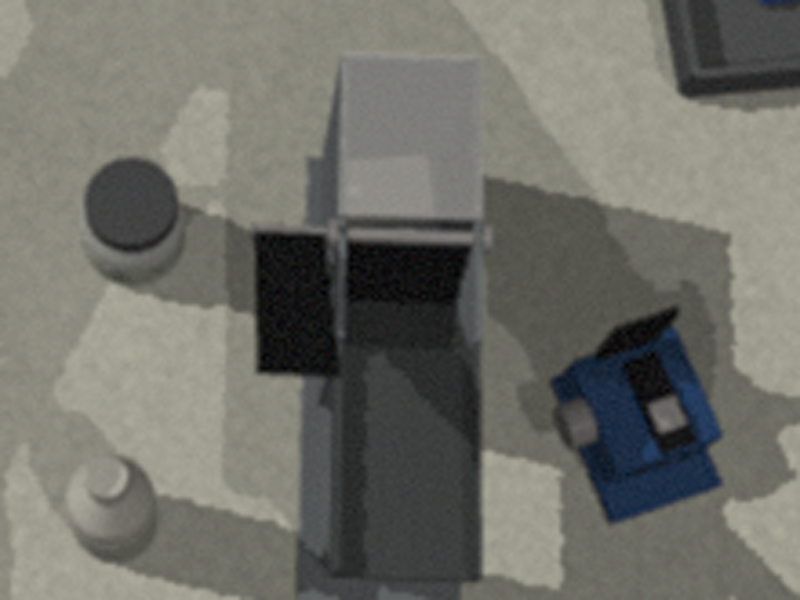

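View pics/s10.png

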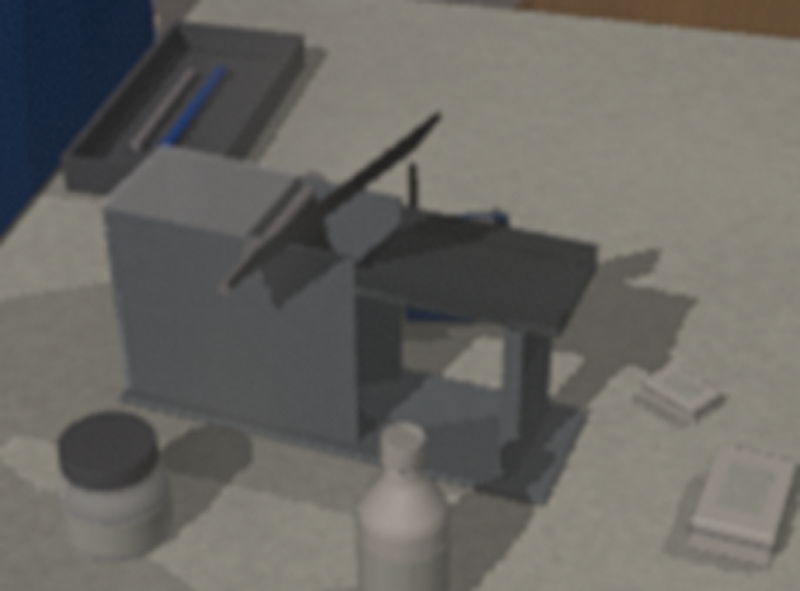

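The top view shows the case in the bin through the clear cover at about (390,185). The deck is empty, the flap is shut, and the cleaver, bottle and tub haven't moved.

```bash
python3 -c "
from workcell import manip
print(manip.hand_in())"
```

```text
the job is handed in; nothing more can be done
None
```

The spent-blade case is in the blade return box, the flap has closed by itself, and I've handed the job in at about 8.2 s of the 37 s allowed.

- **How it went:** With the jaws about 53 mm apart, the left finger pushed the ear down below level. The other finger came down behind the 40×60×20 mm case and pushed it along the deck and over the edge.
- **Case in the bin:** I kept the flap open until the wrist depth showed the case lying flat. Its top was at z 26 mm over the 6 mm floor, at about x 125–165 mm in the box's frame. Then I lifted straight up and moved clear.
- **Last checks:** The final top and side pictures show the case under the clear cover, an empty deck, and the ear back at its shut angle. The cleaver, bottle, tub and the two other-sized cases looked unmoved, judged by eye only.
- **Forces and disagreements:** The force readings I took stayed under about 10 N. The finger tips measured about 18 mm ahead of the TCP at this opening, not the nominal 22 mm, and I allowed for that. No check failed.

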